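# Meter two dowel pins from the pin tin

## Robot

A 6-joint arm with a two-finger parallel gripper is mounted at the origin on the work surface. World frame = base frame: x ahead of the robot, y to its left, z up, the work surface at z = 0. Lengths are in m, angles in rad, forces in N, time in s.
With the tool pointing down it reaches from about 0.35 to 0.925 m from the base axis. Payload 6.4 kg.
Tool frame: the origin (TCP) lies on the centre line of the jaws, within the pads' length; the fingertips stand 22 mm ahead of it and the grasp point (between the pads) lies 3 mm ahead of it; z points along the fingers, y is the line along which they close (so a half turn about z gives the same grasp; the last joint's range is limited). The gripper opens to 94 mm and grips with 3 to 60 N. Pads are 16 mm wide; open, the fingers measure 119 mm over their backs; the gripper's body (75 mm by 177 mm) begins 78 mm behind the grasp point.
Start: joints at [-1.361, 0.245, 1.558, -0, 1.339, -0.174], TCP at [0.243, -0.603, 0.227] pointing down, gripper open.
Joint ranges: [-3.13, 3.13], [-1.02, 2.26], [0.13, 2.54], [-0.95, 4.09], [0.21, 2.88], [-2.74, 2.74]. Speed limits (rad/s): [2.57, 2.57, 3.14, 3.14, 3.14, 3.14].

## Interface

Orientations are given as a unit quaternion [w, x, y, z].
In Python, from rig import sensors, optics, job gives the robot as it stands.
- The arm moves only by the tool send_rows, never from a script. Its argument "plan" is a list of rows, each an object with "translation": the shift along the tool's x, y, z in mm, a list of three; "turn": the turn, a rotation vector about the tool's x, y, z in degrees, a list of three; "grip": the closure, from 0 (fully open) to 1 (shut). In form: [{"translation": [x, y, z], "turn": [wx, wy, wz], "grip": grip}, ...]. A call has 1 to 8 rows; each row is the pose to reach, as a shift and turn from the pose commanded when the call began, along the tool's axes at that moment; what a row does not reach only later rows make up. A row lasts 1/10 s, in which the tool goes at most 50 mm and 8.59 degrees, less where a joint would pass 70% of its speed; a pose out of reach is approached as far as the arm can. A call with a gripper value outside its range is refused whole. The fingers move at their own pace and stop on an object; "grip_force" is the grip in N (left out, the last holds). Time passes only in rows, so rows that repeat a pose let the fingers close. It gives the time, the measured TCP pose, the force, the opening and the grip force at its end, in the units of the state.
- sensors.read_state(): the state, without advancing time (a new reading comes with each control period).
- optics.capture(name): name is "scene" or "top" or "wrist"; returns a dict with "img" (384x512x3 uint8, red, green, blue), "fovy" (degrees; the focal length in pixels is half the picture's height over the tangent of half this angle, whatever the lens; pixels are square), "cx", "cy" (the principal point, pixels), "eye" and "attitude" of the camera in the world. Camera axes: x right, y up, looking along -z (the intrinsics and any distortion apply to the point x, -y, -z); pixel columns grow to the right and rows downward; lengths in m; the calibration is good to about 2 mm. A picture is of the moment at which its call begins. There is no depth.
- job.finish_job(): hands the job in; it is judged then, once.
The state is a dict: "time": time; "q": joint angles; "dq": joint speeds; "joint_torque": joint torques, N m; "eef_pos": TCP position; "tcp_rot": TCP orientation; "ft_force": force on the tool from outside, world axes, zero at the start; "torque": the same for the moment, N m; "grip_width": opening from 0.0 (shut) to 1.0 (fully open); "grasp_force": force on a finger pad.
Only numpy, scipy, OpenCV 4.12 (cv2) and the standard library are available. Lean on these libraries where they do the work, as an engineer would, in place of code of your own. Each camera call takes 0.05 s, during which the arm holds its last target. There are 200 camera calls.

## Task

The die needs exactly two dowel pins: pick up the pin tin, tip it slowly over the round steel dish until you feel the pins shift, and hold it at that angle while they drop, easing it on only as needed until just two of the six lie in the dish. Then level the tin and stand it, with the other four still inside, back on the middle of its rubber mat and let go. Do not drop the tin or spill a pin on the bench, and leave the other things where they are.

Things in the scene. Friction and masses are not known exactly. Their poses are not given: they have to be found in the camera images.
- tin_mid (a point): Pin tin: loose sheet-steel trough, 144 mm long (x), 60 high, 55 wide (y) over two flat upright side plates (3 mm thick, full length and height, 49 apart inside; pinch these), 300 g empty, open above, level on the plates' lower edges. Floor an arc of 77 mm radius, lowest in the middle; full-height back wall at -x, open lip at +x. Point: its centre, 30 mm above its underside; z up, x to the lip.
- tin_lip (a point): Usual place of the lip's middle: 67 mm along tin x from the tin's centre, 15 mm above it. The floor sheet is clamped a little in or out along its arc each time, so the true lip is up to 12 mm from here. Turning the tin about its y, lip down, rolls the row of pins out one by one: by clamping and hidden oiliness the first at 0.25 to 0.8 rad, each next 0.03 to 0.2 later. Each gone: 0.8 N less weight.
- dish_mid (a point): The round steel parts dish, fixed to the bench by its magnet base: outer diameter 204 mm at the rim, 35 mm high, inside 190 mm across at its flat floor, which is 6 mm above the bench. This point lies on its axis, 15 mm above the bench (where the middle of a pin lying in it is). z up.
- mat_top (a point): The tin's place: a flat black rubber mat, fixed, 190 x 110 x 4 mm. This point is the centre of its upper face (4 mm above the bench); x along its length.
- pin0_mid (a point): One of six alike steel dowel pins with round ends, 18 mm diameter, 46 mm long, 68 to 92 g each (about 0.8 N); they start side by side in a row in the tin. This point is its centre; y along its length.
- pin1_mid (a point): One of six alike steel dowel pins with round ends, 18 mm diameter, 46 mm long, 68 to 92 g each (about 0.8 N); they start side by side in a row in the tin. This point is its centre; y along its length.
- pin2_mid (a point): One of six alike steel dowel pins with round ends, 18 mm diameter, 46 mm long, 68 to 92 g each (about 0.8 N); they start side by side in a row in the tin. This point is its centre; y along its length.
- pin3_mid (a point): One of six alike steel dowel pins with round ends, 18 mm diameter, 46 mm long, 68 to 92 g each (about 0.8 N); they start side by side in a row in the tin. This point is its centre; y along its length.
- pin4_mid (a point): One of six alike steel dowel pins with round ends, 18 mm diameter, 46 mm long, 68 to 92 g each (about 0.8 N); they start side by side in a row in the tin. This point is its centre; y along its length.
- pin5_mid (a point): One of six alike steel dowel pins with round ends, 18 mm diameter, 46 mm long, 68 to 92 g each (about 0.8 N); they start side by side in a row in the tin. This point is its centre; y along its length.
- bush_big: Bystander: upright steel bushing, 38 mm diameter, 34 mm high. Origin at the centre of its underside.
- bush_small: Bystander: upright steel bushing, 28 mm diameter, 28 mm high. Origin at the centre of its underside.
- spanner: Bystander: steel wrench lying on the bench. Origin under its middle, x along it.
- driver: Bystander: screwdriver lying on the bench. Origin under its middle, x along it.
- hexkey: Bystander: L-shaped hex key, 130 x 40 mm, lying on the bench. Origin under the middle of its long arm, x along it.
- jar: Bystander: closed amber glass jar, 68 mm diameter, 85 mm high. Origin at the centre of its underside.

How it is judged:
On the way:
1. the tin is held tilted (more than 0.3 rad) while at least one pin already lies in the dish, for 0.2 s (angle between tin_mid's own z axis and vertical above 0.3 rad and horizontal distance between tin_mid and dish_mid below 0.2 m and ((horizontal distance between pin0_mid and dish_mid below 0.092 m and z of pin0_mid in the frame of dish_mid below 0.03 m) or (horizontal distance between pin1_mid and dish_mid below 0.092 m and z of pin1_mid in the frame of dish_mid below 0.03 m) or (horizontal distance between pin2_mid and dish_mid below 0.092 m and z of pin2_mid in the frame of dish_mid below 0.03 m) or (horizontal distance between pin3_mid and dish_mid below 0.092 m and z of pin3_mid in the frame of dish_mid below 0.03 m) or (horizontal distance between pin4_mid and dish_mid below 0.092 m and z of pin4_mid in the frame of dish_mid below 0.03 m) or (horizontal distance between pin5_mid and dish_mid below 0.092 m and z of pin5_mid in the frame of dish_mid below 0.03 m))), for 0.2 s.
At the end, for the whole second after the job is handed in: exactly two pins lie in the dish and the other four in the tin; the tin stands upright (within 0.1 rad) and at rest on the mat, its centre within 30 mm of the mat's centre (((horizontal distance between pin0_mid and dish_mid below 0.092 m and z of pin0_mid in the frame of dish_mid below 0.03 m) or (distance between pin0_mid and tin_mid below 0.085 m and y of pin0_mid in the frame of tin_mid between -0.018 and 0.018 m)) and ((horizontal distance between pin1_mid and dish_mid below 0.092 m and z of pin1_mid in the frame of dish_mid below 0.03 m) or (distance between pin1_mid and tin_mid below 0.085 m and y of pin1_mid in the frame of tin_mid between -0.018 and 0.018 m)) and ((horizontal distance between pin2_mid and dish_mid below 0.092 m and z of pin2_mid in the frame of dish_mid below 0.03 m) or (distance between pin2_mid and tin_mid below 0.085 m and y of pin2_mid in the frame of tin_mid between -0.018 and 0.018 m)) and ((horizontal distance between pin3_mid and dish_mid below 0.092 m and z of pin3_mid in the frame of dish_mid below 0.03 m) or (distance between pin3_mid and tin_mid below 0.085 m and y of pin3_mid in the frame of tin_mid between -0.018 and 0.018 m)) and ((horizontal distance between pin4_mid and dish_mid below 0.092 m and z of pin4_mid in the frame of dish_mid below 0.03 m) or (distance between pin4_mid and tin_mid below 0.085 m and y of pin4_mid in the frame of tin_mid between -0.018 and 0.018 m)) and ((horizontal distance between pin5_mid and dish_mid below 0.092 m and z of pin5_mid in the frame of dish_mid below 0.03 m) or (distance between pin5_mid and tin_mid below 0.085 m and y of pin5_mid in the frame of tin_mid between -0.018 and 0.018 m)) and ((horizontal distance between each of pin0_mid, pin1_mid and dish_mid below 0.092 m and z of each of pin0_mid, pin1_mid in the frame of dish_mid below 0.03 m) or (horizontal distance between each of pin0_mid, pin2_mid and dish_mid below 0.092 m and z of each of pin0_mid, pin2_mid in the frame of dish_mid below 0.03 m) or (horizontal distance between each of pin0_mid, pin3_mid and dish_mid below 0.092 m and z of each of pin0_mid, pin3_mid in the frame of dish_mid below 0.03 m) or (horizontal distance between each of pin0_mid, pin4_mid and dish_mid below 0.092 m and z of each of pin0_mid, pin4_mid in the frame of dish_mid below 0.03 m) or (horizontal distance between each of pin0_mid, pin5_mid and dish_mid below 0.092 m and z of each of pin0_mid, pin5_mid in the frame of dish_mid below 0.03 m) or (horizontal distance between each of pin1_mid, pin2_mid and dish_mid below 0.092 m and z of each of pin1_mid, pin2_mid in the frame of dish_mid below 0.03 m) or (horizontal distance between each of pin1_mid, pin3_mid and dish_mid below 0.092 m and z of each of pin1_mid, pin3_mid in the frame of dish_mid below 0.03 m) or (horizontal distance between each of pin1_mid, pin4_mid and dish_mid below 0.092 m and z of each of pin1_mid, pin4_mid in the frame of dish_mid below 0.03 m) or (horizontal distance between each of pin1_mid, pin5_mid and dish_mid below 0.092 m and z of each of pin1_mid, pin5_mid in the frame of dish_mid below 0.03 m) or (horizontal distance between each of pin2_mid, pin3_mid and dish_mid below 0.092 m and z of each of pin2_mid, pin3_mid in the frame of dish_mid below 0.03 m) or (horizontal distance between each of pin2_mid, pin4_mid and dish_mid below 0.092 m and z of each of pin2_mid, pin4_mid in the frame of dish_mid below 0.03 m) or (horizontal distance between each of pin2_mid, pin5_mid and dish_mid below 0.092 m and z of each of pin2_mid, pin5_mid in the frame of dish_mid below 0.03 m) or (horizontal distance between each of pin3_mid, pin4_mid and dish_mid below 0.092 m and z of each of pin3_mid, pin4_mid in the frame of dish_mid below 0.03 m) or (horizontal distance between each of pin3_mid, pin5_mid and dish_mid below 0.092 m and z of each of pin3_mid, pin5_mid in the frame of dish_mid below 0.03 m) or (horizontal distance between each of pin4_mid, pin5_mid and dish_mid below 0.092 m and z of each of pin4_mid, pin5_mid in the frame of dish_mid below 0.03 m)) and not ((horizontal distance between each of pin0_mid, pin1_mid, pin2_mid and dish_mid below 0.092 m and z of each of pin0_mid, pin1_mid, pin2_mid in the frame of dish_mid below 0.03 m) or (horizontal distance between each of pin0_mid, pin1_mid, pin3_mid and dish_mid below 0.092 m and z of each of pin0_mid, pin1_mid, pin3_mid in the frame of dish_mid below 0.03 m) or (horizontal distance between each of pin0_mid, pin1_mid, pin4_mid and dish_mid below 0.092 m and z of each of pin0_mid, pin1_mid, pin4_mid in the frame of dish_mid below 0.03 m) or (horizontal distance between each of pin0_mid, pin1_mid, pin5_mid and dish_mid below 0.092 m and z of each of pin0_mid, pin1_mid, pin5_mid in the frame of dish_mid below 0.03 m) or (horizontal distance between each of pin0_mid, pin2_mid, pin3_mid and dish_mid below 0.092 m and z of each of pin0_mid, pin2_mid, pin3_mid in the frame of dish_mid below 0.03 m) or (horizontal distance between each of pin0_mid, pin2_mid, pin4_mid and dish_mid below 0.092 m and z of each of pin0_mid, pin2_mid, pin4_mid in the frame of dish_mid below 0.03 m) or (horizontal distance between each of pin0_mid, pin2_mid, pin5_mid and dish_mid below 0.092 m and z of each of pin0_mid, pin2_mid, pin5_mid in the frame of dish_mid below 0.03 m) or (horizontal distance between each of pin0_mid, pin3_mid, pin4_mid and dish_mid below 0.092 m and z of each of pin0_mid, pin3_mid, pin4_mid in the frame of dish_mid below 0.03 m) or (horizontal distance between each of pin0_mid, pin3_mid, pin5_mid and dish_mid below 0.092 m and z of each of pin0_mid, pin3_mid, pin5_mid in the frame of dish_mid below 0.03 m) or (horizontal distance between each of pin0_mid, pin4_mid, pin5_mid and dish_mid below 0.092 m and z of each of pin0_mid, pin4_mid, pin5_mid in the frame of dish_mid below 0.03 m) or (horizontal distance between each of pin1_mid, pin2_mid, pin3_mid and dish_mid below 0.092 m and z of each of pin1_mid, pin2_mid, pin3_mid in the frame of dish_mid below 0.03 m) or (horizontal distance between each of pin1_mid, pin2_mid, pin4_mid and dish_mid below 0.092 m and z of each of pin1_mid, pin2_mid, pin4_mid in the frame of dish_mid below 0.03 m) or (horizontal distance between each of pin1_mid, pin2_mid, pin5_mid and dish_mid below 0.092 m and z of each of pin1_mid, pin2_mid, pin5_mid in the frame of dish_mid below 0.03 m) or (horizontal distance between each of pin1_mid, pin3_mid, pin4_mid and dish_mid below 0.092 m and z of each of pin1_mid, pin3_mid, pin4_mid in the frame of dish_mid below 0.03 m) or (horizontal distance between each of pin1_mid, pin3_mid, pin5_mid and dish_mid below 0.092 m and z of each of pin1_mid, pin3_mid, pin5_mid in the frame of dish_mid below 0.03 m) or (horizontal distance between each of pin1_mid, pin4_mid, pin5_mid and dish_mid below 0.092 m and z of each of pin1_mid, pin4_mid, pin5_mid in the frame of dish_mid below 0.03 m) or (horizontal distance between each of pin2_mid, pin3_mid, pin4_mid and dish_mid below 0.092 m and z of each of pin2_mid, pin3_mid, pin4_mid in the frame of dish_mid below 0.03 m) or (horizontal distance between each of pin2_mid, pin3_mid, pin5_mid and dish_mid below 0.092 m and z of each of pin2_mid, pin3_mid, pin5_mid in the frame of dish_mid below 0.03 m) or (horizontal distance between each of pin2_mid, pin4_mid, pin5_mid and dish_mid below 0.092 m and z of each of pin2_mid, pin4_mid, pin5_mid in the frame of dish_mid below 0.03 m) or (horizontal distance between each of pin3_mid, pin4_mid, pin5_mid and dish_mid below 0.092 m and z of each of pin3_mid, pin4_mid, pin5_mid in the frame of dish_mid below 0.03 m)) and angle between tin_mid's own z axis and vertical below 0.1 rad and horizontal distance between tin_mid and mat_top below 0.03 m and z of tin_mid in the frame of mat_top between 0.025 and 0.035 m and linear speed of tin below 0.03 m/s); the robot touches nothing.
It fails at once if the tin is dropped (moves faster than 0.6 m/s with no finger on it) (linear speed of tin above 0.6 m/s and contact force between the fingers and tin below 0.1 N).
It fails at once if a bystander (bushing, spanner, screwdriver, hex key or jar) is moved more than 30 mm (distance of any of bush_big, bush_small, spanner, driver, hexkey, jar from where it was at the start of the episode above 0.03 m).
It also fails if it takes over 72 s, if anything falls off the work surface, if the arm or the gripper's body presses on something with over 40 N, if the wrist force passes 120 N, or if a joint passes its speed limit or range.

## Working session

There is one attempt and no reset: what is moved stays moved. The work goes in short steps, Python scripts to look and compute and a tool call to move; the robot and the scene stay as the last step left them, time stands still between calls to the robot, and variables do not carry over. Pictures are saved under pics/ and viewed, at most 10 in all, crops included, and the job is handed in when it is done.

Besides the shell and the picture viewer there is one more tool, called after "Request:" by a JSON object that holds its "api" and its "payload". send_rows: Moves the arm, as the interface text tells. Its arguments: {"type":"object","properties":{"plan":{"type":"array","items":{"type":"object","properties":{"translation":{"type":"array","items":{"type":"number"}},"turn":{"type":"array","items":{"type":"number"}},"grip":{"type":"number"}}}},"grip_force":{"type":"number"}},"required":["plan"]}

```bash
ls; mkdir -p pics
cat > h.py <<'E'
import numpy as np, cv2
from rig import sensors, optics, job
from scipy.spatial.transform import Rotation as R
def rot(q): return R.from_quat([q[1],q[2],q[3],q[0]])
def cap(n,f=None):
    c=optics.capture(n)
    if f: cv2.imwrite('pics/'+f,cv2.cvtColor(c['img'],cv2.COLOR_RGB2BGR))
    return c
def cam(c):
    a=np.array(c['attitude'],float)
    Rm=rot(a).as_matrix() if a.size==4 else a.reshape(3,3)
    return Rm,np.array(c['eye']),192/np.tan(np.radians(c['fovy'])/2)
def ray(c,u,v,z):
    Rm,e,f=cam(c); d=Rm@np.array([(u-c['cx'])/f,-(v-c['cy'])/f,-1]); return e+d*(z-e[2])/d[2]
def proj(c,p):
    Rm,e,f=cam(c); q=Rm.T@(np.array(p)-e); return c['cx']-f*q[0]/q[2], c['cy']+f*q[1]/q[2]
E
python3 - <<'E'
from h import *
print(sensors.read_state())
for n in('top','scene'):
    c=cap(n,n+'0.png'); print({k:v for k,v in c.items() if k!='img'})
a=[cv2.imread(f'pics/{n}0.png') for n in('top','scene')]
cv2.imwrite('pics/both.png',cv2.resize(np.vstack(a),(400*1,600)) )
E
```

```text
pics
{'time': 0.0, 'q': array([-1.36108460e+00,  2.45791224e-01,  1.55903383e+00, -1.40790448e-06,
        1.33873709e+00, -1.74149221e-01]), 'dq': array([ 5.06851959e-04,  1.51476532e-03, -1.79241916e-03,  1.40470776e-04,
        6.56844954e-05,  1.38859757e-04]), 'joint_torque': array([-2.16246741e-05, -4.15842783e+01, -3.14602840e+01,  6.85250619e-02,
        3.33250081e-02, -1.62227725e-04]), 'eef_pos': array([ 0.24327957, -0.60212863,  0.22634931]), 'tcp_rot': array([-9.84580403e-04,  9.81637312e-01,  1.90754342e-01, -1.81939493e-05]), 'ft_force': array([ 0.1560469 , -1.17036683,  0.09365775]), 'torque': array([-0.01046177,  0.03537652, -0.01416555]), 'grasp_force': 0.0, 'grip_width': 0.9995560236459892}
{'fovy': 47.79752399754829, 'cx': 250.18728201954184, 'cy': 194.4734331127273, 'eye': array([ 0.39292565, -0.0159546 ,  1.16419317]), 'attitude': array([-0.70426447, -0.04945376,  0.04798431,  0.70658573])}
{'fovy': 47.45863202460099, 'cx': 257.1912441938603, 'cy': 188.40237344662535, 'eye': array([ 1.2311315 , -0.30197994,  0.86193701]), 'attitude': array([0.78453122, 0.31163416, 0.20768506, 0.49422851])}
```

View pics/top0.png

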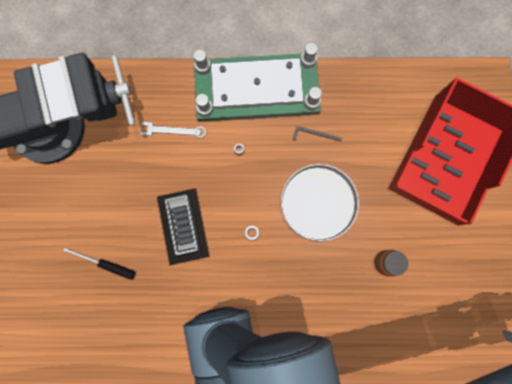

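View pics/scene0.png

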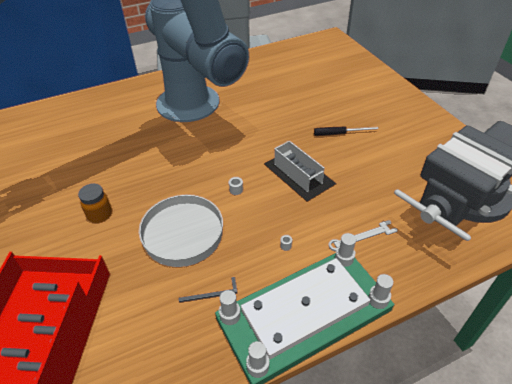

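Run:
```python
from h import *
a=cv2.imread('pics/top0.png')[175:280,140:225]; b=cv2.imread('pics/scene0.png')[125:210,245:350]
a=cv2.resize(a,None,fx=5,fy=5,interpolation=2);b=cv2.resize(b,None,fx=3.5,fy=5,interpolation=2)
H=525
out=np.zeros((525,800,3),np.uint8); out[:,:425]=a; out[:425,425:425+367]=b[:,:367]
cv2.imwrite('pics/crop1.png',out)
c=cap('top')
im=c['img'].astype(int); mx=im.max(2)
# mat: dark; rect over mat+tin: non-wood
hsv=cv2.cvtColor(c['img'],cv2.COLOR_RGB2HSV)
m=((hsv[...,1]<70)|(hsv[...,2]<60)).astype(np.uint8)
n,l,s,ce=cv2.connectedComponentsWithStats(m)
for i in range(1,n):
    if 40<s[i,4]<8000: print(i,s[i],ce[i],ray(c,*ce[i],0.0)[:2])
i=l[228,165]; pts=np.argwhere(l==i)[:,::-1].astype(np.float32)
bx=cv2.boxPoints(cv2.minAreaRect(pts)); P=np.array([ray(c,*p,0.004)[:2] for p in bx]); print('mat',P,P.mean(0),np.linalg.norm(np.diff(P,axis=0),axis=1))
d=np.diff(P,axis=0);print(np.degrees(np.arctan2(d[:,1],d[:,0])))
i=l[203,319]; pts=np.argwhere(l==i)[:,::-1].astype(np.float32)
(u,v),ax,_=cv2.fitEllipse(cv2.convexHull(pts.astype(np.int32))); print('dish',u,v,ax,ray(c,u,v,.035))
Rm,e,f=cam(c);print('pix/m at .035',f/(e[2]-.035))
```

```text
2 [441 114  10   7  45] [445.4        116.93333333] [ 0.77015792 -0.55689771]
3 [140 122  66  16 504] [171.76587302 130.00396825] [0.73560998 0.2029535 ]
4 [294 126  47  14 150] [314.12666667 132.98666667] [ 0.72560428 -0.19118411]
5 [445 126  17  11  76] [453.40789474 130.89473684] [ 0.73010306 -0.57642431]
6 [429 137  11   8  42] [433.78571429 140.4047619 ] [ 0.7032885  -0.52054882]
7 [456 141  18  11  77] [464.64935065 146.42857143] [ 0.68594436 -0.60434866]
8 [234 143  10  12  77] [238.57142857 148.64935065] [0.68198625 0.01779758]
9 [434 149  17  11  72] [441.79166667 154.36111111] [ 0.66385557 -0.54008975]
10 [413 158  15  10  64] [419.84375  162.921875] [ 0.64011146 -0.47853369]
11 [ 281  164   78   78 4763] [319.47554063 202.16040311] [ 0.53286774 -0.20113621]
12 [445 165  17  11  79] [453.         170.18987342] [ 0.6195451  -0.56784315]
13 [422 173  17  11  72] [429.79166667 178.36111111] [ 0.59712863 -0.50316607]
14 [433 189  17  11  76] [440.92105263 194.27631579] [ 0.55326188 -0.53066857]
15 [ 158  190   50   74 2597] [182.4670774  226.37042742] [0.46863439 0.16839054]
16 [245 225  14  15 124] [251.5        232.25806452] [ 0.45225653 -0.01698177]
17 [ 64 248  71  31 408] [107.01715686 265.24509804] [0.36615871 0.36684605]
18 [384 252  24  23 441] [395.32199546 262.8707483 ] [ 0.37002229 -0.39816541]
20 [503 331   9  11  69] [507.55072464 335.50724638] [ 0.18315407 -0.67969125]
21 [468 365  44  19 425] [496.51294118 377.19294118] [ 0.0801962  -0.64275184]
mat [[0.54887333 0.2388138 ]
 [0.56912489 0.13721188]
 [0.38953088 0.09909722]
 [0.37009455 0.19864294]] [0.46940591 0.16844146] [0.10360056 0.18359394 0.10142545]
[ -78.72739168 -168.01807932  101.04802152]
dish 319.4767150878906 202.14642333984375 (77.17243194580078, 78.30191802978516) [ 0.52869748 -0.19557297  0.035     ]
pix/m at .035 383.7234521737508
```

View pics/crop1.png

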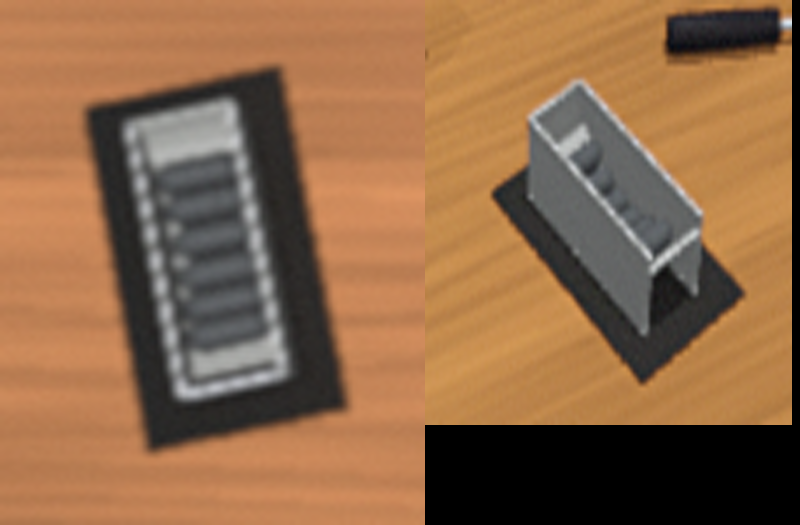

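Run:
```python
from h import *
c=cap('top'); g=c['img'].min(2)
m=np.zeros_like(g); m[185:265,155:212]=(g[185:265,155:212]>105)&(np.ptp(c['img'].astype(int),axis=2)[185:265,155:212]<30)
n,l,s,ce=cv2.connectedComponentsWithStats(m)
pts=np.argwhere(m>0)[:,::-1].astype(np.float32)
for z in(.064,):
    bx=cv2.boxPoints(cv2.minAreaRect(pts)); P=np.array([ray(c,*p,z)[:2] for p in bx]); print(bx.round(1),P,P.mean(0),np.linalg.norm(np.diff(P,axis=0),axis=1))
    d=np.diff(P,axis=0);print(np.degrees(np.arctan2(d[:,1],d[:,0])))
for p in [(165,199.4),(187.6,194.4),(198,250.6),(175.6,255.4)]: print(ray(c,*p,.064))
s=sensors.read_state(); print(s['eef_pos'],rot(s['tcp_rot']).as_matrix())
```

```text
[[163.9 198.6]
 [186.6 194.1]
 [197.9 250.4]
 [175.2 255. ]] [[0.53567592 0.20707346]
 [0.54721291 0.14913331]
 [0.40378973 0.11829366]
 [0.39264526 0.17524448]] [0.46983096 0.16243623] [0.0590776  0.14670136 0.05803098]
[ -78.7386092  -167.86472058  101.07206145]
[0.5336406  0.20426552 0.064     ]
[0.54636758 0.1465933  0.064     ]
[0.4033468  0.11799701 0.064     ]
[0.39154966 0.17419599 0.064     ]
[ 0.24334    -0.60237941  0.22676856] [[ 9.27225180e-01  3.74504199e-01 -2.64697711e-04]
 [ 3.74504250e-01 -9.27224506e-01  1.13214579e-03]
 [ 1.78559147e-04 -1.14888450e-03 -9.99999324e-01]]
```

Request:
{"api": "send_rows", "payload": {"plan": [{"translation": [25, -31, 0], "turn": [0, 0, 1], "grip": 0}, {"translation": [54, -68, 5], "turn": [0, 0, 2], "grip": 0}, {"translation": [83, -104, 10], "turn": [0, 0, 3], "grip": 0}, {"translation": [112, -141, 15], "turn": [0, 0, 4], "grip": 0}, {"translation": [141, -177, 20], "turn": [0, 0, 5], "grip": 0}, {"translation": [170, -214, 25], "turn": [0, 0, 6], "grip": 0}, {"translation": [199, -250, 30], "turn": [0, 0, 7], "grip": 0}, {"translation": [225, -283, 35], "turn": [0, 0, 8], "grip": 0}], "grip_force": 45}}

```text
time: 1.0
eef_pos: [0.3462, -0.254, 0.1922]
tcp_rot: [0.0, 0.993, 0.121, 0.0]
ft_force: [0.2, 0.2, -0.7]
grip_width: 0.996
grasp_force: 0.0
```

```bash
cat > d.py <<'E'
from h import *
import sys
# args: x y z yaw_deg tilt_deg(lip down about tin y) -> translation/turn from present pose
x,y,z,yaw,t=map(float,sys.argv[1:6])
s=sensors.read_state(); C=rot(s['tcp_rot'])
T=R.from_euler('z',yaw,degrees=True)*R.from_euler('y',t,degrees=True)*R.from_euler('x',180,degrees=True)
print('t',round(s['time'],2),'pos',s['eef_pos'].round(4),'q',s['q'].round(2),'F',s['ft_force'].round(2))
print('trans mm',(C.inv().apply(np.array([x,y,z])-s['eef_pos'])*1000).round(1),'turn',np.degrees((C.inv()*T).as_rotvec()).round(2))
E
python3 d.py .470 .162 .15 11.7 0
```

```text
t 1.0 pos [ 0.3462 -0.254   0.1922] q [-0.9  -0.27  2.13  0.    1.28  0.43] F [ 0.22  0.17 -0.74]
trans mm [ 220.4 -373.9   42.2] turn [ 0.   -0.01  2.24]
```

Request:
{"api": "send_rows", "payload": {"plan": [{"translation": [24, -41, 4], "turn": [0, 0, 0.5], "grip": 0}, {"translation": [48, -82, 8], "turn": [0, 0, 1], "grip": 0}, {"translation": [72, -123, 12], "turn": [0, 0, 1.5], "grip": 0}, {"translation": [97, -165, 16], "turn": [0, 0, 2], "grip": 0}, {"translation": [122, -207, 20], "turn": [0, 0, 2], "grip": 0}, {"translation": [147, -250, 25], "turn": [0, 0, 2], "grip": 0}, {"translation": [172, -292, 30], "turn": [0, 0, 2], "grip": 0}, {"translation": [197, -334, 36], "turn": [0, 0, 2.2], "grip": 0}]}}

```text
time: 1.8
eef_pos: [0.4567, 0.1179, 0.1566]
tcp_rot: [0.0, 0.995, 0.103, 0.001]
ft_force: [0.6, 0.3, 0.6]
grip_width: 0.997
grasp_force: 0.0
```

Request:
{"api": "send_rows", "payload": {"plan": [{"translation": [10, -18, 0], "turn": [0, 0, 0], "grip": 0}, {"translation": [15, -27, 0], "turn": [0, 0, 0], "grip": 0}, {"translation": [15, -27, 0], "turn": [0, 0, 0], "grip": 0}]}}

```text
time: 2.1
eef_pos: [0.4657, 0.1457, 0.1564]
tcp_rot: [0.0, 0.995, 0.103, -0.0]
ft_force: [0.7, -0.3, -0.6]
grip_width: 0.999
grasp_force: 0.0
```

```bash
python3 d.py .470 .162 .041 11.7 0
python3 - <<'E'
from h import *
c=cap('wrist','w1.png'); print(proj(c,(.470,.162,.064)))
E
```

```text
t 2.1 pos [0.4657 0.1457 0.1564] q [ 0.07 -0.06  2.02 -0.    1.18  1.43] F [ 0.73 -0.32 -0.62]
trans mm [  7.6 -15.1 115.4] turn [0.01 0.02 0.18]
(np.float64(234.48326813342527), np.float64(198.0084158782713))
```

View pics/w1.png

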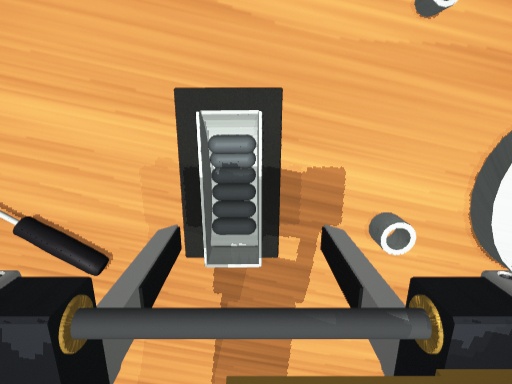

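Run:
```python
from h import *
c=cap('wrist')
P=np.array([ray(c,u,v,.064)[:2] for u,v in[(197,111),(262,111),(262,266),(204,266)]]);print(P,P.mean(0),np.diff(P,axis=0))
M=np.array([ray(c,u,v,.004)[:2] for u,v in[(174.5,88),(282.5,88),(279.5,258),(191,258)]]);print(M,M.mean(0))
```

```text
[[0.53714437 0.20561784]
 [0.5481075  0.15308272]
 [0.40832268 0.12232147]
 [0.39696497 0.1769312 ]] [0.47263488 0.16448831] [[ 0.01096312 -0.05253512]
 [-0.13978482 -0.03076125]
 [-0.01135771  0.05460973]]
[[0.55254002 0.24150057]
 [0.57467563 0.13547159]
 [0.39002913 0.09469816]
 [0.36871256 0.19717113]] [0.47148934 0.16721036]
```

Request:
{"api": "send_rows", "payload": {"plan": [{"translation": [9, -16.5, 0], "turn": [0, 0, 0], "grip": 0}, {"translation": [9, -16.5, 30], "turn": [0, 0, 0], "grip": 0}, {"translation": [9, -16.5, 60], "turn": [0, 0, 0], "grip": 0}, {"translation": [9, -16.5, 85], "turn": [0, 0, 0], "grip": 0}, {"translation": [9, -16.5, 105], "turn": [0, 0, 0], "grip": 0}, {"translation": [9, -16.5, 115], "turn": [0, 0, 0], "grip": 0}, {"translation": [9, -16.5, 115], "turn": [0, 0, 0], "grip": 0}, {"translation": [9, -16.5, 115], "turn": [0, 0, 0], "grip": 0}]}}

```text
time: 3.0
eef_pos: [0.4718, 0.1626, 0.0424]
tcp_rot: [0.0, 0.995, 0.102, 0.001]
ft_force: [0.3, 0.7, 0.1]
grip_width: 1.003
grasp_force: 0.0
```

```bash
python3 d.py .471 .1635 .041 12 0
```

```text
t 3.0 pos [0.4718 0.1626 0.0424] q [ 0.1   0.15  2.04 -0.    0.94  1.47] F [0.32 0.72 0.13]
trans mm [-0.6 -1.   1.4] turn [ 0.01 -0.08 -0.27]
```

Request:
{"api": "send_rows", "payload": {"plan": [{"translation": [0, -0.5, 1], "turn": [0, 0, 0], "grip": 0.3}, {"translation": [0, -0.5, 1], "turn": [0, 0, 0], "grip": 0.4}, {"translation": [0, -0.5, 1], "turn": [0, 0, 0], "grip": 0.45}, {"translation": [0, -0.5, 1], "turn": [0, 0, 0], "grip": 0.5}, {"translation": [0, -0.5, 1], "turn": [0, 0, 0], "grip": 0.6}, {"translation": [0, -0.5, 1], "turn": [0, 0, 0], "grip": 0.7}, {"translation": [0, -0.5, 1], "turn": [0, 0, 0], "grip": 0.7}, {"translation": [0, -0.5, 1], "turn": [0, 0, 0], "grip": 0.7}], "grip_force": 50}}

```text
time: 3.8
eef_pos: [0.471, 0.1639, 0.0406]
tcp_rot: [-0.0, 0.995, 0.103, 0.0]
ft_force: [-0.6, 3.2, 2.1]
grip_width: 0.585
grasp_force: 50.0
```

Request:
{"api": "send_rows", "payload": {"plan": [{"translation": [0, 0, -4], "turn": [0, 0, 0], "grip": 0.7}, {"translation": [0, 0, -12], "turn": [0, 0, 0], "grip": 0.7}, {"translation": [0, 0, -28], "turn": [0, 0, 0], "grip": 0.7}, {"translation": [0, 0, -48], "turn": [0, 0, 0], "grip": 0.7}, {"translation": [0, 0, -68], "turn": [0, 0, 0], "grip": 0.7}, {"translation": [0, 0, -84], "turn": [0, 0, 0], "grip": 0.7}, {"translation": [0, 0, -94], "turn": [0, 0, 0], "grip": 0.7}, {"translation": [0, 0, -100], "turn": [0, 0, 0], "grip": 0.7}]}}

```text
time: 4.6
eef_pos: [0.4707, 0.1635, 0.1409]
tcp_rot: [0.0, 0.995, 0.103, -0.0]
ft_force: [0.0, 0.7, -6.9]
grip_width: 0.583
grasp_force: 50.0
```

Request:
{"api": "send_rows", "payload": {"plan": [{"translation": [0, 0, 0], "turn": [0, 0, 0], "grip": 0.7}, {"translation": [0, 0, 0], "turn": [0, 0, 0], "grip": 0.7}]}}

```text
time: 4.8
eef_pos: [0.4703, 0.1635, 0.1396]
tcp_rot: [0.0, 0.995, 0.103, -0.001]
ft_force: [0.9, -0.9, -7.5]
grip_width: 0.583
grasp_force: 50.0
```

```bash
cat > pour.py <<'E'
# TCP pose for lip at L (yaw, tilt)
import numpy as np,sys
from scipy.spatial.transform import Rotation as R
yaw,t=map(float,sys.argv[1:3])
dish=np.array([.529,-.196]); r=R.from_euler('z',yaw,degrees=True)
lip=np.r_[dish,.090]-r.apply([.015,0,0])
M=r*R.from_euler('y',t,degrees=True)
mid=lip-M.apply([.067,0,.015]); tcp=mid+M.apply([0,0,.0066])
print(*tcp.round(4),yaw,t)
E
for t in 0 12; do P=$(python3 pour.py -20 $t); echo $P; python3 d.py $P; done
python3 -c "
from h import *
cap('wrist','w2.png')"
```

```text
0.4519 -0.168 0.0816 -20.0 0.0
t 4.8 pos [0.4703 0.1635 0.1396] q [ 0.11 -0.01  2.01 -0.    1.15  1.47] F [ 0.87 -0.87 -7.46]
trans mm [-85.6 320.8  58.1] turn [2.000e-02 1.000e-01 3.179e+01]
0.4517 -0.1679 0.0957 -20.0 12.0
t 4.8 pos [0.4703 0.1635 0.1396] q [ 0.11 -0.01  2.01 -0.    1.15  1.47] F [ 0.87 -0.87 -7.46]
trans mm [-85.8 320.6  44. ] turn [  3.35 -11.59  31.67]
```

View pics/w2.png

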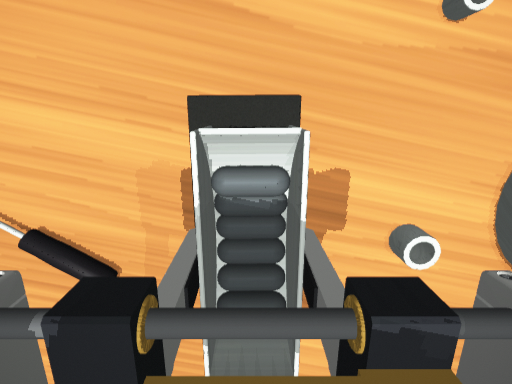

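Request:
{"api": "send_rows", "payload": {"plan": [{"translation": [-3, 10, 0], "turn": [0, 0, 1], "grip": 0.7}, {"translation": [-8, 30, 0], "turn": [0, 0, 3], "grip": 0.7}, {"translation": [-15, 55, 0], "turn": [0, 0, 5.5], "grip": 0.7}, {"translation": [-22, 82, 0], "turn": [0, 0, 8], "grip": 0.7}, {"translation": [-29, 110, 0], "turn": [0, 0, 11], "grip": 0.7}, {"translation": [-37, 138, 0], "turn": [0, 0, 14], "grip": 0.7}, {"translation": [-44, 165, 0], "turn": [0, 0, 16.5], "grip": 0.7}, {"translation": [-51, 192, 0], "turn": [0, 0, 19], "grip": 0.7}]}}

```text
time: 5.65
eef_pos: [0.4595, -0.0363, 0.1399]
tcp_rot: [0.0, 0.998, -0.064, -0.0]
ft_force: [0.5, 0.7, -7.4]
grip_width: 0.582
grasp_force: 50.0
```

```bash
python3 d.py 0.4519 -0.168 0.12 -20 0
```

```text
t 5.65 pos [ 0.4595 -0.0363  0.1399] q [-0.33 -0.11  2.1  -0.    1.15  1.37] F [ 0.49  0.71 -7.44]
trans mm [  9.4 131.5  20. ] turn [1.000e-02 5.000e-02 1.263e+01]
```

Request:
{"api": "send_rows", "payload": {"plan": [{"translation": [2, 24, 2], "turn": [0, 0, 2.5], "grip": 0.7}, {"translation": [4, 48, 5], "turn": [0, 0, 5], "grip": 0.7}, {"translation": [5, 72, 8], "turn": [0, 0, 7.5], "grip": 0.7}, {"translation": [7, 95, 12], "turn": [0, 0, 9.5], "grip": 0.7}, {"translation": [8, 113, 15], "turn": [0, 0, 11], "grip": 0.7}, {"translation": [9, 125, 18], "turn": [0, 0, 12], "grip": 0.7}, {"translation": [9, 131, 20], "turn": [0, 0, 12.6], "grip": 0.7}, {"translation": [9, 131, 20], "turn": [0, 0, 12.6], "grip": 0.7}]}}

```text
time: 6.45
eef_pos: [0.4523, -0.1661, 0.1199]
tcp_rot: [-0.0, 0.985, -0.173, -0.001]
ft_force: [0.4, 0.4, -8.3]
grip_width: 0.579
grasp_force: 50.0
```

```bash
for t in 6 12; do P=$(python3 pour.py -20 $t); echo $P; python3 d.py $P; done
```

```text
0.4515 -0.1678 0.0886 -20.0 6.0
t 6.45 pos [ 0.4523 -0.1661  0.1199] q [-0.59 -0.02  2.06  0.    1.1   1.33] F [ 0.41  0.44 -8.25]
trans mm [-0.1  1.9 31.3] turn [-0.01 -5.93  0.13]
0.4517 -0.1679 0.0957 -20.0 12.0
t 6.45 pos [ 0.4523 -0.1661  0.1199] q [-0.59 -0.02  2.06  0.    1.1   1.33] F [ 0.41  0.44 -8.25]
trans mm [ 0.1  1.9 24.2] turn [-1.000e-02 -1.193e+01  1.300e-01]
```

Request:
{"api": "send_rows", "payload": {"plan": [{"translation": [0, 1, 4], "turn": [0, -1, 0], "grip": 0.7}, {"translation": [0, 2, 8], "turn": [0, -3, 0], "grip": 0.7}, {"translation": [0, 2, 13], "turn": [0, -5, 0], "grip": 0.7}, {"translation": [0, 2, 18], "turn": [0, -7, 0], "grip": 0.7}, {"translation": [0, 2, 22], "turn": [0, -9, 0], "grip": 0.7}, {"translation": [0, 2, 24], "turn": [0, -10.5, 0], "grip": 0.7}, {"translation": [0, 2, 24], "turn": [0, -11.5, 0], "grip": 0.7}, {"translation": [0, 2, 24], "turn": [0, -12, 0], "grip": 0.7}]}}

```text
time: 7.25
eef_pos: [0.4525, -0.1678, 0.0965]
tcp_rot: [-0.018, 0.98, -0.171, -0.103]
ft_force: [-0.2, 0.1, -7.6]
grip_width: 0.581
grasp_force: 50.0
```

```bash
for t in 14 18 22; do P=$(python3 pour.py -20 $t); echo $P; python3 d.py $P; done
python3 - <<'E'
from h import *
c=cap('scene','s2.png'); d=cap('wrist','w3.png')
a=cv2.resize(cv2.imread('pics/s2.png')[120:290,110:310],(400,340)); b=cv2.resize(cv2.imread('pics/w3.png'),(400,300))
o=np.zeros((340,800,3),np.uint8);o[:,:400]=a;o[:300,400:]=b;cv2.imwrite('pics/c3.png',o)
E
```

```text
0.4519 -0.1679 0.0981 -20.0 14.0
t 7.25 pos [ 0.4525 -0.1678  0.0965] q [-0.57  0.15  1.94 -0.05  1.26  1.37] F [-0.2   0.07 -7.63]
trans mm [-0.8  0.3 -1.5] turn [ 0.05 -1.97  0.2 ]
0.4526 -0.1682 0.1027 -20.0 18.0
t 7.25 pos [ 0.4525 -0.1678  0.0965] q [-0.57  0.15  1.94 -0.05  1.26  1.37] F [-0.2   0.07 -7.63]
trans mm [-1.   0.4 -6.1] turn [ 0.06 -5.97  0.2 ]
0.4536 -0.1685 0.1073 -20.0 22.0
t 7.25 pos [ 0.4525 -0.1678  0.0965] q [-0.57  0.15  1.94 -0.05  1.26  1.37] F [-0.2   0.07 -7.63]
trans mm [ -1.    0.3 -10.8] turn [ 0.06 -9.97  0.2 ]
```

View pics/c3.png

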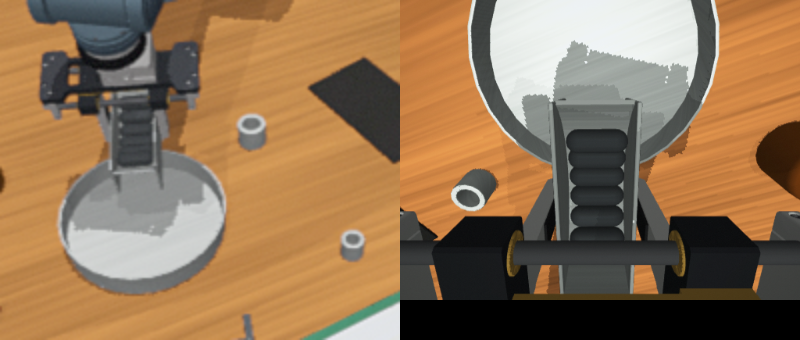

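```bash
cat > look.py <<'E'
from h import *
import time
s=sensors.read_state(); c=cap('scene')
T=rot(s['tcp_rot']).as_matrix(); tilt=np.arccos(-T[2,2])
im=c['img']; g=im.max(2).astype(int); sat=np.ptp(im.astype(int),axis=2)
dk=((g<115)&(sat<25)).astype(np.uint8)
# dish floor polygon
th=np.linspace(0,6.28,40)
pl=lambda z,r:np.array([proj(c,(.529+r*np.cos(a),-.196+r*np.sin(a),z)) for a in th]).astype(np.int32)
m=np.zeros(g.shape,np.uint8); cv2.fillPoly(m,[pl(.010,.085)],1)
cv2.imwrite('pics/look.png',cv2.resize(cv2.cvtColor(im,cv2.COLOR_RGB2BGR)[120:290,110:310],(800,680)))
n,l,st,ce=cv2.connectedComponentsWithStats(dk*m)
print('t',s['time'],'tilt',tilt.round(3),'F',s['ft_force'].round(2),'tau',s['torque'].round(2),'dark',[(int(a[4]),tuple(x.round())) for a,x in zip(st[1:],ce[1:]) if a[4]>6])
E
python3 look.py
```

```text
t 7.35 tilt 0.209 F [ 0.41 -0.16 -7.95] tau [-0.09 -0.31  0.08] dark [(17, (np.float64(189.0), np.float64(207.0))), (17, (np.float64(168.0), np.float64(211.0)))]
```

Request:
{"api": "send_rows", "payload": {"plan": [{"translation": [0, 0, -1], "turn": [0, -0.7, 0], "grip": 0.7}, {"translation": [-0.2, 0, -2], "turn": [0, -1.4, 0], "grip": 0.7}, {"translation": [-0.3, 0, -2.7], "turn": [0, -2.1, 0], "grip": 0.7}, {"translation": [-0.3, 0, -2.7], "turn": [0, -2.3, 0], "grip": 0.7}, {"translation": [-0.3, 0, -2.7], "turn": [0, -2.3, 0], "grip": 0.7}, {"translation": [-0.3, 0, -2.7], "turn": [0, -2.3, 0], "grip": 0.7}]}}

```text
time: 8.0
eef_pos: [0.4523, -0.1678, 0.0991]
tcp_rot: [-0.021, 0.977, -0.171, -0.123]
ft_force: [0.8, -0.2, -8.1]
grip_width: 0.582
grasp_force: 50.0
```

```bash
python3 look.py
```

```text
t 8.0 tilt 0.25 F [ 0.77 -0.17 -8.13] tau [-0.13 -0.41 -0.01] dark [(18, (np.float64(190.0), np.float64(207.0))), (15, (np.float64(168.0), np.float64(211.0)))]
```

Request:
{"api": "send_rows", "payload": {"plan": [{"translation": [0, 0, -1], "turn": [0, -0.6, 0], "grip": 0.7}, {"translation": [-0.2, 0, -2], "turn": [0, -1.2, 0], "grip": 0.7}, {"translation": [-0.3, 0, -2.5], "turn": [0, -1.8, 0], "grip": 0.7}, {"translation": [-0.3, 0, -2.5], "turn": [0, -2.2, 0], "grip": 0.7}, {"translation": [-0.3, 0, -2.5], "turn": [0, -2.2, 0], "grip": 0.7}, {"translation": [-0.3, 0, -2.5], "turn": [0, -2.2, 0], "grip": 0.7}, {"translation": [-0.3, 0, -2.5], "turn": [0, -2.2, 0], "grip": 0.7}, {"translation": [-0.3, 0, -2.5], "turn": [0, -2.2, 0], "grip": 0.7}]}}

```text
time: 8.85
eef_pos: [0.4526, -0.1679, 0.1017]
tcp_rot: [-0.025, 0.975, -0.17, -0.141]
ft_force: [-0.3, -0.1, -8.0]
grip_width: 0.584
grasp_force: 50.0
```

```bash
python3 look.py
```

```text
t 8.85 tilt 0.288 F [-0.34 -0.12 -7.99] tau [-0.1  -0.48 -0.06] dark [(16, (np.float64(189.0), np.float64(207.0))), (13, (np.float64(168.0), np.float64(210.0)))]
```

Request:
{"api": "send_rows", "payload": {"plan": [{"translation": [0, 0, -1], "turn": [0, -0.6, 0], "grip": 0.7}, {"translation": [-0.2, 0, -2], "turn": [0, -1.2, 0], "grip": 0.7}, {"translation": [-0.3, 0, -2.5], "turn": [0, -1.8, 0], "grip": 0.7}, {"translation": [-0.3, 0, -2.5], "turn": [0, -2.2, 0], "grip": 0.7}, {"translation": [-0.3, 0, -2.5], "turn": [0, -2.2, 0], "grip": 0.7}, {"translation": [-0.3, 0, -2.5], "turn": [0, -2.2, 0], "grip": 0.7}, {"translation": [-0.3, 0, -2.5], "turn": [0, -2.2, 0], "grip": 0.7}, {"translation": [-0.3, 0, -2.5], "turn": [0, -2.2, 0], "grip": 0.7}]}}

```text
time: 9.7
eef_pos: [0.453, -0.168, 0.1041]
tcp_rot: [-0.028, 0.972, -0.17, -0.16]
ft_force: [-0.7, -0.6, -8.0]
grip_width: 0.579
grasp_force: 50.0
```

```bash
python3 look.py
```

```text
t 9.7 tilt 0.326 F [-0.66 -0.65 -7.97] tau [-0.2  -0.51  0.03] dark [(20, (np.float64(189.0), np.float64(207.0))), (11, (np.float64(168.0), np.float64(210.0)))]
```

Request:
{"api": "send_rows", "payload": {"plan": [{"translation": [0, 0, -1], "turn": [0, -0.6, 0], "grip": 0.7}, {"translation": [-0.2, 0, -2], "turn": [0, -1.2, 0], "grip": 0.7}, {"translation": [-0.3, 0, -2.5], "turn": [0, -1.8, 0], "grip": 0.7}, {"translation": [-0.3, 0, -2.5], "turn": [0, -2.2, 0], "grip": 0.7}, {"translation": [-0.3, 0, -2.5], "turn": [0, -2.2, 0], "grip": 0.7}, {"translation": [-0.3, 0, -2.5], "turn": [0, -2.2, 0], "grip": 0.7}, {"translation": [-0.3, 0, -2.5], "turn": [0, -2.2, 0], "grip": 0.7}, {"translation": [-0.3, 0, -2.5], "turn": [0, -2.2, 0], "grip": 0.7}]}}

```text
time: 10.55
eef_pos: [0.4535, -0.1682, 0.1066]
tcp_rot: [-0.031, 0.969, -0.169, -0.179]
ft_force: [0.3, -0.2, -6.6]
grip_width: 0.583
grasp_force: 50.0
```

```bash
python3 look.py
```

```text
t 10.55 tilt 0.365 F [ 0.32 -0.25 -6.58] tau [-0.11 -0.64 -0.02] dark [(14, (np.float64(189.0), np.float64(206.0))), (11, (np.float64(168.0), np.float64(210.0)))]
```

Request:
{"api": "send_rows", "payload": {"plan": [{"translation": [0, 0, 0], "turn": [0, 0, 0], "grip": 0.7}, {"translation": [0, 0, 0], "turn": [0, 0, 0], "grip": 0.7}, {"translation": [0, 0, 0], "turn": [0, 0, 0], "grip": 0.7}, {"translation": [0, 0, 0], "turn": [0, 0, 0], "grip": 0.7}]}}

```text
time: 11.0
eef_pos: [0.4535, -0.1682, 0.1066]
tcp_rot: [-0.031, 0.969, -0.169, -0.179]
ft_force: [0.0, 1.3, -7.9]
grip_width: 0.585
grasp_force: 50.0
```

```bash
python3 look.py
```

```text
t 11.0 tilt 0.365 F [ 0.04  1.29 -7.92] tau [-0.17 -0.67  0.02] dark [(18, (np.float64(189.0), np.float64(207.0))), (11, (np.float64(168.0), np.float64(210.0)))]
```

View pics/look.png

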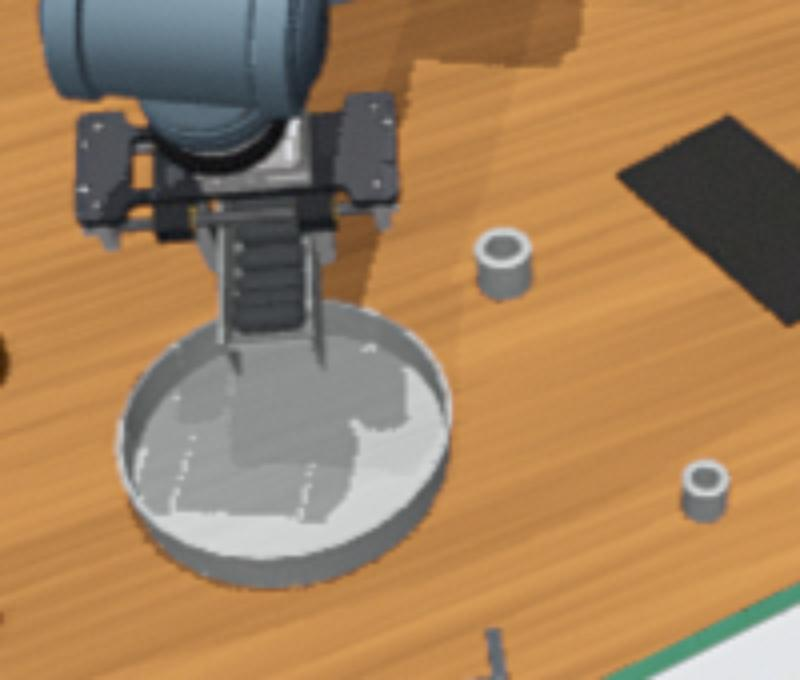

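Request:
{"api": "send_rows", "payload": {"plan": [{"translation": [0, 0, -1], "turn": [0, -0.6, 0], "grip": 0.7}, {"translation": [-0.2, 0, -2], "turn": [0, -1.2, 0], "grip": 0.7}, {"translation": [-0.3, 0, -2.3], "turn": [0, -1.8, 0], "grip": 0.7}, {"translation": [-0.3, 0, -2.3], "turn": [0, -2, 0], "grip": 0.7}, {"translation": [-0.3, 0, -2.3], "turn": [0, -2, 0], "grip": 0.7}, {"translation": [-0.3, 0, -2.3], "turn": [0, -2, 0], "grip": 0.7}, {"translation": [-0.3, 0, -2.3], "turn": [0, -2, 0], "grip": 0.7}, {"translation": [-0.3, 0, -2.3], "turn": [0, -2, 0], "grip": 0.7}]}}

```text
time: 11.85
eef_pos: [0.454, -0.1684, 0.1089]
tcp_rot: [-0.034, 0.965, -0.169, -0.196]
ft_force: [-0.2, -0.1, -7.4]
grip_width: 0.585
grasp_force: 50.0
```

```bash
python3 look.py
```

```text
t 11.85 tilt 0.4 F [-0.19 -0.14 -7.45] tau [-0.16 -0.64  0.03] dark [(15, (np.float64(189.0), np.float64(206.0))), (10, (np.float64(168.0), np.float64(210.0)))]
```

Request:
{"api": "send_rows", "payload": {"plan": [{"translation": [0, 0, -1], "turn": [0, -0.6, 0], "grip": 0.7}, {"translation": [-0.2, 0, -2], "turn": [0, -1.2, 0], "grip": 0.7}, {"translation": [-0.3, 0, -2.3], "turn": [0, -1.8, 0], "grip": 0.7}, {"translation": [-0.3, 0, -2.3], "turn": [0, -2, 0], "grip": 0.7}, {"translation": [-0.3, 0, -2.3], "turn": [0, -2, 0], "grip": 0.7}, {"translation": [-0.3, 0, -2.3], "turn": [0, -2, 0], "grip": 0.7}, {"translation": [-0.3, 0, -2.3], "turn": [0, -2, 0], "grip": 0.7}, {"translation": [-0.3, 0, -2.3], "turn": [0, -2, 0], "grip": 0.7}]}}

```text
time: 12.7
eef_pos: [0.4546, -0.1686, 0.1111]
tcp_rot: [-0.037, 0.962, -0.168, -0.212]
ft_force: [0.9, -0.2, -7.2]
grip_width: 0.584
grasp_force: 50.0
```

```bash
python3 look.py
```

```text
t 12.7 tilt 0.435 F [ 0.91 -0.2  -7.23] tau [-0.1  -0.66 -0.02] dark [(13, (np.float64(189.0), np.float64(206.0))), (10, (np.float64(168.0), np.float64(210.0)))]
```

Request:
{"api": "send_rows", "payload": {"plan": [{"translation": [0, 0, -1], "turn": [0, -0.6, 0], "grip": 0.7}, {"translation": [-0.2, 0, -2], "turn": [0, -1.2, 0], "grip": 0.7}, {"translation": [-0.3, 0, -2.3], "turn": [0, -1.8, 0], "grip": 0.7}, {"translation": [-0.3, 0, -2.3], "turn": [0, -2, 0], "grip": 0.7}, {"translation": [-0.3, 0, -2.3], "turn": [0, -2, 0], "grip": 0.7}, {"translation": [-0.3, 0, -2.3], "turn": [0, -2, 0], "grip": 0.7}, {"translation": [-0.3, 0, -2.3], "turn": [0, -2, 0], "grip": 0.7}, {"translation": [-0.3, 0, -2.3], "turn": [0, -2, 0], "grip": 0.7}]}}

```text
time: 13.55
eef_pos: [0.4552, -0.1688, 0.1133]
tcp_rot: [-0.04, 0.958, -0.167, -0.229]
ft_force: [0.4, -0.2, -7.5]
grip_width: 0.584
grasp_force: 50.0
```

```bash
python3 look.py
```

```text
t 13.55 tilt 0.469 F [ 0.37 -0.19 -7.48] tau [-0.25 -0.73  0.03] dark [(13, (np.float64(189.0), np.float64(206.0))), (8, (np.float64(168.0), np.float64(209.0)))]
```

Request:
{"api": "send_rows", "payload": {"plan": [{"translation": [0, 0, -1], "turn": [0, -0.6, 0], "grip": 0.7}, {"translation": [-0.2, 0, -2], "turn": [0, -1.2, 0], "grip": 0.7}, {"translation": [-0.3, 0, -2.3], "turn": [0, -1.8, 0], "grip": 0.7}, {"translation": [-0.3, 0, -2.3], "turn": [0, -2, 0], "grip": 0.7}, {"translation": [-0.3, 0, -2.3], "turn": [0, -2, 0], "grip": 0.7}, {"translation": [-0.3, 0, -2.3], "turn": [0, -2, 0], "grip": 0.7}, {"translation": [-0.3, 0, -2.3], "turn": [0, -2, 0], "grip": 0.7}, {"translation": [-0.3, 0, -2.3], "turn": [0, -2, 0], "grip": 0.7}]}}

```text
time: 14.4
eef_pos: [0.456, -0.1691, 0.1155]
tcp_rot: [-0.043, 0.954, -0.167, -0.246]
ft_force: [-0.5, -0.4, -7.3]
grip_width: 0.584
grasp_force: 50.0
```

```bash
python3 look.py
```

```text
t 14.4 tilt 0.504 F [-0.51 -0.39 -7.26] tau [-0.17 -0.78  0.02] dark [(13, (np.float64(189.0), np.float64(206.0))), (7, (np.float64(169.0), np.float64(209.0)))]
```

Request:
{"api": "send_rows", "payload": {"plan": [{"translation": [0, 0, -1], "turn": [0, -0.6, 0], "grip": 0.7}, {"translation": [-0.2, 0, -2], "turn": [0, -1.2, 0], "grip": 0.7}, {"translation": [-0.3, 0, -2.3], "turn": [0, -1.8, 0], "grip": 0.7}, {"translation": [-0.3, 0, -2.3], "turn": [0, -2, 0], "grip": 0.7}, {"translation": [-0.3, 0, -2.3], "turn": [0, -2, 0], "grip": 0.7}, {"translation": [-0.3, 0, -2.3], "turn": [0, -2, 0], "grip": 0.7}, {"translation": [-0.3, 0, -2.3], "turn": [0, -2, 0], "grip": 0.7}, {"translation": [-0.3, 0, -2.3], "turn": [0, -2, 0], "grip": 0.7}]}}

```text
time: 15.25
eef_pos: [0.4568, -0.1694, 0.1177]
tcp_rot: [-0.046, 0.949, -0.166, -0.262]
ft_force: [-0.7, 1.0, -7.1]
grip_width: 0.581
grasp_force: 50.0
```

```bash
python3 look.py
```

```text
t 15.25 tilt 0.539 F [-0.72  0.97 -7.09] tau [-0.14 -0.82  0.03] dark [(10, (np.float64(189.0), np.float64(206.0)))]
```

Request:
{"api": "send_rows", "payload": {"plan": [{"translation": [0, 0, -1], "turn": [0, -0.6, 0], "grip": 0.7}, {"translation": [-0.2, 0, -2], "turn": [0, -1.2, 0], "grip": 0.7}, {"translation": [-0.3, 0, -2.3], "turn": [0, -1.8, 0], "grip": 0.7}, {"translation": [-0.3, 0, -2.3], "turn": [0, -2, 0], "grip": 0.7}, {"translation": [-0.3, 0, -2.3], "turn": [0, -2, 0], "grip": 0.7}, {"translation": [-0.3, 0, -2.3], "turn": [0, -2, 0], "grip": 0.7}, {"translation": [-0.3, 0, -2.3], "turn": [0, -2, 0], "grip": 0.7}, {"translation": [-0.3, 0, -2.3], "turn": [0, -2, 0], "grip": 0.7}]}}

```text
time: 16.1
eef_pos: [0.4576, -0.1697, 0.1198]
tcp_rot: [-0.049, 0.945, -0.165, -0.279]
ft_force: [-0.2, 0.8, -8.2]
grip_width: 0.582
grasp_force: 50.0
```

```bash
python3 look.py
```

```text
t 16.1 tilt 0.574 F [-0.2   0.78 -8.2 ] tau [-0.22 -0.88  0.04] dark [(11, (np.float64(189.0), np.float64(205.0)))]
```

Request:
{"api": "send_rows", "payload": {"plan": [{"translation": [0, 0, -1], "turn": [0, -0.6, 0], "grip": 0.7}, {"translation": [-0.2, 0, -2], "turn": [0, -1.2, 0], "grip": 0.7}, {"translation": [-0.3, 0, -2.3], "turn": [0, -1.8, 0], "grip": 0.7}, {"translation": [-0.3, 0, -2.3], "turn": [0, -2, 0], "grip": 0.7}, {"translation": [-0.3, 0, -2.3], "turn": [0, -2, 0], "grip": 0.7}, {"translation": [-0.3, 0, -2.3], "turn": [0, -2, 0], "grip": 0.7}, {"translation": [-0.3, 0, -2.3], "turn": [0, -2, 0], "grip": 0.7}, {"translation": [-0.3, 0, -2.3], "turn": [0, -2, 0], "grip": 0.7}]}}

```text
time: 16.95
eef_pos: [0.4586, -0.1701, 0.1219]
tcp_rot: [-0.052, 0.94, -0.164, -0.295]
ft_force: [0.5, 1.6, -8.9]
grip_width: 0.584
grasp_force: 50.0
```

```bash
python3 look.py
```

```text
t 16.95 tilt 0.609 F [ 0.51  1.57 -8.9 ] tau [-0.27 -0.89  0.02] dark [(11, (np.float64(189.0), np.float64(205.0)))]
```

Request:
{"api": "send_rows", "payload": {"plan": [{"translation": [0, 0, -1], "turn": [0, -0.6, 0], "grip": 0.7}, {"translation": [-0.2, 0, -2], "turn": [0, -1.2, 0], "grip": 0.7}, {"translation": [-0.3, 0, -2.3], "turn": [0, -1.8, 0], "grip": 0.7}, {"translation": [-0.3, 0, -2.3], "turn": [0, -2, 0], "grip": 0.7}, {"translation": [-0.3, 0, -2.3], "turn": [0, -2, 0], "grip": 0.7}, {"translation": [-0.3, 0, -2.3], "turn": [0, -2, 0], "grip": 0.7}, {"translation": [-0.3, 0, -2.3], "turn": [0, -2, 0], "grip": 0.7}, {"translation": [-0.3, 0, -2.3], "turn": [0, -2, 0], "grip": 0.7}]}}

```text
time: 17.8
eef_pos: [0.4596, -0.1704, 0.124]
tcp_rot: [-0.054, 0.934, -0.163, -0.312]
ft_force: [0.4, 0.5, -6.9]
grip_width: 0.584
grasp_force: 50.0
```

```bash
python3 look.py
```

```text
t 17.8 tilt 0.644 F [ 0.37  0.5  -6.86] tau [-0.28 -0.93  0.01] dark [(8, (np.float64(180.0), np.float64(205.0))), (7, (np.float64(189.0), np.float64(205.0)))]
```

Request:
{"api": "send_rows", "payload": {"plan": [{"translation": [0, 0, 0], "turn": [0, 0, 0], "grip": 0.7}, {"translation": [0, 0, 0], "turn": [0, 0, 0], "grip": 0.7}, {"translation": [0, 0, 0], "turn": [0, 0, 0], "grip": 0.7}]}}

```text
time: 18.15
eef_pos: [0.4596, -0.1704, 0.1239]
tcp_rot: [-0.054, 0.934, -0.163, -0.312]
ft_force: [0.2, 0.2, -6.4]
grip_width: 0.581
grasp_force: 50.0
```

```bash
python3 look.py
```

```text
t 18.15 tilt 0.644 F [ 0.23  0.18 -6.35] tau [-0.28 -0.94 -0.02] dark [(7, (np.float64(189.0), np.float64(205.0)))]
```

View pics/look.png

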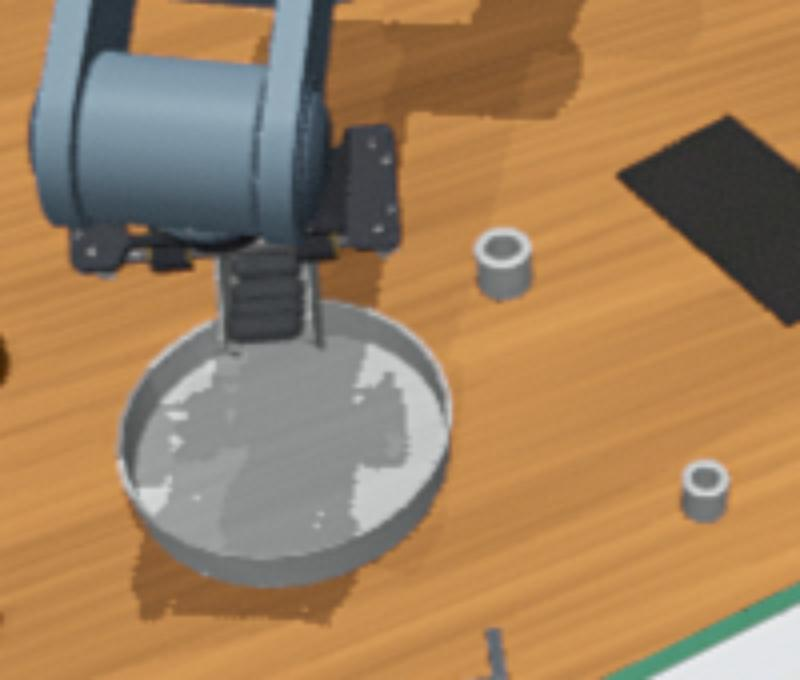

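Request:
{"api": "send_rows", "payload": {"plan": [{"translation": [0, 0, -0.7], "turn": [0, -0.6, 0], "grip": 0.7}, {"translation": [-0.2, 0, -1.4], "turn": [0, -1.2, 0], "grip": 0.7}, {"translation": [-0.2, 0, -1.4], "turn": [0, -1.2, 0], "grip": 0.7}, {"translation": [-0.2, 0, -1.4], "turn": [0, -1.2, 0], "grip": 0.7}, {"translation": [-0.2, 0, -1.4], "turn": [0, -1.2, 0], "grip": 0.7}, {"translation": [-0.2, 0, -1.4], "turn": [0, -1.2, 0], "grip": 0.7}]}}

```text
time: 18.8
eef_pos: [0.4602, -0.1706, 0.1252]
tcp_rot: [-0.056, 0.931, -0.163, -0.322]
ft_force: [-0.2, -0.2, -7.5]
grip_width: 0.581
grasp_force: 50.0
```

```bash
python3 look.py
```

```text
t 18.8 tilt 0.665 F [-0.25 -0.2  -7.49] tau [-0.33 -1.    0.01] dark [(9, (np.float64(181.0), np.float64(205.0))), (7, (np.float64(189.0), np.float64(205.0)))]
```

Request:
{"api": "send_rows", "payload": {"plan": [{"translation": [0, 0, -0.7], "turn": [0, -0.6, 0], "grip": 0.7}, {"translation": [-0.2, 0, -1.4], "turn": [0, -1.2, 0], "grip": 0.7}, {"translation": [-0.2, 0, -1.4], "turn": [0, -1.4, 0], "grip": 0.7}, {"translation": [-0.2, 0, -1.4], "turn": [0, -1.4, 0], "grip": 0.7}, {"translation": [-0.2, 0, -1.4], "turn": [0, -1.4, 0], "grip": 0.7}, {"translation": [-0.2, 0, -1.4], "turn": [0, -1.4, 0], "grip": 0.7}, {"translation": [-0.2, 0, -1.4], "turn": [0, -1.4, 0], "grip": 0.7}]}}

```text
time: 19.55
eef_pos: [0.4609, -0.1709, 0.1264]
tcp_rot: [-0.058, 0.927, -0.162, -0.333]
ft_force: [-0.2, -1.2, -7.7]
grip_width: 0.584
grasp_force: 50.0
```

```bash
python3 look.py
```

```text
t 19.55 tilt 0.689 F [-0.22 -1.19 -7.72] tau [-0.32 -1.03  0.02] dark [(12, (np.float64(182.0), np.float64(205.0)))]
```

Request:
{"api": "send_rows", "payload": {"plan": [{"translation": [0, 0, -0.7], "turn": [0, -0.6, 0], "grip": 0.7}, {"translation": [-0.2, 0, -1.4], "turn": [0, -1.2, 0], "grip": 0.7}, {"translation": [-0.2, 0, -1.4], "turn": [0, -1.4, 0], "grip": 0.7}, {"translation": [-0.2, 0, -1.4], "turn": [0, -1.4, 0], "grip": 0.7}, {"translation": [-0.2, 0, -1.4], "turn": [0, -1.4, 0], "grip": 0.7}, {"translation": [-0.2, 0, -1.4], "turn": [0, -1.4, 0], "grip": 0.7}, {"translation": [-0.2, 0, -1.4], "turn": [0, -1.4, 0], "grip": 0.7}]}}

```text
time: 20.3
eef_pos: [0.4616, -0.1711, 0.1277]
tcp_rot: [-0.06, 0.923, -0.161, -0.344]
ft_force: [-0.5, -1.0, -6.7]
grip_width: 0.582
grasp_force: 50.0
```

```bash
python3 look.py
```

```text
t 20.3 tilt 0.714 F [-0.46 -1.02 -6.69] tau [-0.29 -1.    0.04] dark [(141, (np.float64(177.0), np.float64(214.0)))]
```

Request:
{"api": "send_rows", "payload": {"plan": [{"translation": [0, 0, 0], "turn": [0, 0, 0], "grip": 0.7}, {"translation": [0, 0, 0], "turn": [0, 0, 0], "grip": 0.7}, {"translation": [0, 0, 0], "turn": [0, 0, 0], "grip": 0.7}]}}

```text
time: 20.65
eef_pos: [0.4616, -0.1711, 0.1277]
tcp_rot: [-0.06, 0.923, -0.161, -0.344]
ft_force: [0.3, -0.1, -6.6]
grip_width: 0.584
grasp_force: 50.0
```

```bash
python3 look.py
```

```text
t 20.65 tilt 0.714 F [ 0.29 -0.07 -6.64] tau [-0.22 -0.92 -0.02] dark [(19, (np.float64(179.0), np.float64(205.0))), (138, (np.float64(181.0), np.float64(238.0)))]
```

Request:
{"api": "send_rows", "payload": {"plan": [{"translation": [0, 0, 0], "turn": [0, 0, 0], "grip": 0.7}, {"translation": [0, 0, 0], "turn": [0, 0, 0], "grip": 0.7}, {"translation": [0, 0, 0], "turn": [0, 0, 0], "grip": 0.7}, {"translation": [0, 0, 0], "turn": [0, 0, 0], "grip": 0.7}, {"translation": [0, 0, 0], "turn": [0, 0, 0], "grip": 0.7}]}}

```text
time: 21.2
eef_pos: [0.4616, -0.1712, 0.1276]
tcp_rot: [-0.06, 0.923, -0.161, -0.344]
ft_force: [-0.2, 0.1, -5.9]
grip_width: 0.583
grasp_force: 50.0
```

```bash
python3 look.py
```

```text
t 21.2 tilt 0.714 F [-0.21  0.07 -5.87] tau [-0.3  -0.95  0.02] dark [(19, (np.float64(179.0), np.float64(205.0))), (137, (np.float64(181.0), np.float64(238.0)))]
```

Exactly one pin is out, at (181, 238). I'll ease on by 0.015 rad at a time.

Request:
{"api": "send_rows", "payload": {"plan": [{"translation": [0, 0, -0.5], "turn": [0, -0.4, 0], "grip": 0.7}, {"translation": [-0.1, 0, -1], "turn": [0, -0.9, 0], "grip": 0.7}, {"translation": [-0.1, 0, -1], "turn": [0, -0.9, 0], "grip": 0.7}, {"translation": [-0.1, 0, -1], "turn": [0, -0.9, 0], "grip": 0.7}, {"translation": [-0.1, 0, -1], "turn": [0, -0.9, 0], "grip": 0.7}, {"translation": [-0.1, 0, -1], "turn": [0, -0.9, 0], "grip": 0.7}, {"translation": [-0.1, 0, -1], "turn": [0, -0.9, 0], "grip": 0.7}]}}

```text
time: 21.95
eef_pos: [0.4622, -0.1713, 0.1284]
tcp_rot: [-0.061, 0.92, -0.161, -0.351]
ft_force: [-0.9, 0.3, -6.6]
grip_width: 0.579
grasp_force: 50.0
```

```bash
python3 look.py
```

```text
t 21.95 tilt 0.73 F [-0.93  0.29 -6.59] tau [-0.31 -0.96 -0.  ] dark [(20, (np.float64(180.0), np.float64(205.0))), (138, (np.float64(181.0), np.float64(238.0)))]
```

Request:
{"api": "send_rows", "payload": {"plan": [{"translation": [0, 0, -0.5], "turn": [0, -0.4, 0], "grip": 0.7}, {"translation": [-0.1, 0, -1], "turn": [0, -0.9, 0], "grip": 0.7}, {"translation": [-0.1, 0, -1], "turn": [0, -0.9, 0], "grip": 0.7}, {"translation": [-0.1, 0, -1], "turn": [0, -0.9, 0], "grip": 0.7}, {"translation": [-0.1, 0, -1], "turn": [0, -0.9, 0], "grip": 0.7}, {"translation": [-0.1, 0, -1], "turn": [0, -0.9, 0], "grip": 0.7}, {"translation": [-0.1, 0, -1], "turn": [0, -0.9, 0], "grip": 0.7}]}}

```text
time: 22.7
eef_pos: [0.4627, -0.1715, 0.1293]
tcp_rot: [-0.063, 0.917, -0.16, -0.359]
ft_force: [-0.6, -0.1, -6.0]
grip_width: 0.582
grasp_force: 50.0
```

```bash
python3 look.py
```

```text
t 22.7 tilt 0.745 F [-0.62 -0.09 -5.96] tau [-0.29 -1.01  0.02] dark [(21, (np.float64(180.0), np.float64(205.0))), (136, (np.float64(181.0), np.float64(238.0)))]
```

Request:
{"api": "send_rows", "payload": {"plan": [{"translation": [0, 0, -0.5], "turn": [0, -0.4, 0], "grip": 0.7}, {"translation": [-0.1, 0, -1], "turn": [0, -0.9, 0], "grip": 0.7}, {"translation": [-0.1, 0, -1], "turn": [0, -0.9, 0], "grip": 0.7}, {"translation": [-0.1, 0, -1], "turn": [0, -0.9, 0], "grip": 0.7}, {"translation": [-0.1, 0, -1], "turn": [0, -0.9, 0], "grip": 0.7}, {"translation": [-0.1, 0, -1], "turn": [0, -0.9, 0], "grip": 0.7}, {"translation": [-0.1, 0, -1], "turn": [0, -0.9, 0], "grip": 0.7}]}}

```text
time: 23.45
eef_pos: [0.4633, -0.1717, 0.1301]
tcp_rot: [-0.064, 0.915, -0.16, -0.366]
ft_force: [-0.0, 0.1, -6.8]
grip_width: 0.587
grasp_force: 50.0
```

```bash
python3 look.py
```

```text
t 23.45 tilt 0.761 F [-0.04  0.1  -6.84] tau [-0.37 -1.01  0.03] dark [(22, (np.float64(180.0), np.float64(205.0))), (135, (np.float64(181.0), np.float64(238.0)))]
```

Request:
{"api": "send_rows", "payload": {"plan": [{"translation": [0, 0, -0.5], "turn": [0, -0.4, 0], "grip": 0.7}, {"translation": [-0.1, 0, -1], "turn": [0, -0.9, 0], "grip": 0.7}, {"translation": [-0.1, 0, -1], "turn": [0, -0.9, 0], "grip": 0.7}, {"translation": [-0.1, 0, -1], "turn": [0, -0.9, 0], "grip": 0.7}, {"translation": [-0.1, 0, -1], "turn": [0, -0.9, 0], "grip": 0.7}, {"translation": [-0.1, 0, -1], "turn": [0, -0.9, 0], "grip": 0.7}, {"translation": [-0.1, 0, -1], "turn": [0, -0.9, 0], "grip": 0.7}]}}

```text
time: 24.2
eef_pos: [0.4639, -0.172, 0.1309]
tcp_rot: [-0.065, 0.912, -0.159, -0.373]
ft_force: [0.2, 0.0, -6.4]
grip_width: 0.583
grasp_force: 50.0
```

```bash
python3 look.py
```

```text
t 24.2 tilt 0.777 F [ 0.24  0.04 -6.43] tau [-0.28 -0.97 -0.01] dark [(25, (np.float64(179.0), np.float64(205.0))), (133, (np.float64(181.0), np.float64(238.0)))]
```

Request:
{"api": "send_rows", "payload": {"plan": [{"translation": [0, 0, -0.5], "turn": [0, -0.4, 0], "grip": 0.7}, {"translation": [-0.1, 0, -1], "turn": [0, -0.9, 0], "grip": 0.7}, {"translation": [-0.1, 0, -1], "turn": [0, -0.9, 0], "grip": 0.7}, {"translation": [-0.1, 0, -1], "turn": [0, -0.9, 0], "grip": 0.7}, {"translation": [-0.1, 0, -1], "turn": [0, -0.9, 0], "grip": 0.7}, {"translation": [-0.1, 0, -1], "turn": [0, -0.9, 0], "grip": 0.7}, {"translation": [-0.1, 0, -1], "turn": [0, -0.9, 0], "grip": 0.7}]}}

```text
time: 24.95
eef_pos: [0.4645, -0.1722, 0.1318]
tcp_rot: [-0.066, 0.909, -0.159, -0.38]
ft_force: [0.1, -0.4, -5.1]
grip_width: 0.584
grasp_force: 50.0
```

```bash
python3 look.py
```

```text
t 24.95 tilt 0.792 F [ 0.06 -0.41 -5.13] tau [-0.3  -1.04 -0.05] dark [(18, (np.float64(180.0), np.float64(205.0))), (131, (np.float64(181.0), np.float64(228.0))), (139, (np.float64(180.0), np.float64(242.0)))]
```

Request:
{"api": "send_rows", "payload": {"plan": [{"translation": [0, 0, 0], "turn": [0, 2, 0], "grip": 0.7}, {"translation": [0, 0, 0], "turn": [0, 6, 0], "grip": 0.7}, {"translation": [0, 0, 0], "turn": [0, 10, 0], "grip": 0.7}, {"translation": [0, 0, 0], "turn": [0, 14, 0], "grip": 0.7}, {"translation": [0, 0, 0], "turn": [0, 18, 0], "grip": 0.7}, {"translation": [0, 0, 0], "turn": [0, 22, 0], "grip": 0.7}, {"translation": [0, 0, 0], "turn": [0, 26, 0], "grip": 0.7}, {"translation": [0, 0, 0], "turn": [0, 29, 0], "grip": 0.7}]}}

```text
time: 25.8
eef_pos: [0.4638, -0.1718, 0.132]
tcp_rot: [-0.024, 0.975, -0.17, -0.14]
ft_force: [0.1, -0.1, -5.5]
grip_width: 0.584
grasp_force: 50.0
```

```bash
python3 look.py; python3 d.py .4645 -.1722 .145 -20 0
```

```text
t 25.8 tilt 0.285 F [ 0.09 -0.15 -5.5 ] tau [-0.07 -0.2  -0.02] dark [(132, (np.float64(182.0), np.float64(212.0))), (106, (np.float64(181.0), np.float64(252.0)))]
t 25.85 pos [ 0.4633 -0.1715  0.1322] q [-0.55  0.17  1.85 -0.06  1.4   1.38] F [ 1.01  1.46 -6.22]
trans mm [ -2.3   0.3 -12.6] turn [ 0.03 16.31  0.2 ]
```

Request:
{"api": "send_rows", "payload": {"plan": [{"translation": [0, 0, -2], "turn": [0, 3, 0], "grip": 0.7}, {"translation": [-1, 0, -4], "turn": [0, 6, 0], "grip": 0.7}, {"translation": [-1, 0, -6], "turn": [0, 9, 0], "grip": 0.7}, {"translation": [-2, 0, -9], "turn": [0, 12, 0], "grip": 0.7}, {"translation": [-2, 0, -11], "turn": [0, 14.5, 0], "grip": 0.7}, {"translation": [-2, 0, -12.5], "turn": [0, 16, 0], "grip": 0.7}, {"translation": [-2, 0, -12.5], "turn": [0, 16.3, 0], "grip": 0.7}, {"translation": [-2, 0, -12.5], "turn": [0, 16.3, 0], "grip": 0.7}]}}

```text
time: 26.65
eef_pos: [0.4657, -0.1726, 0.1441]
tcp_rot: [-0.0, 0.985, -0.172, -0.002]
ft_force: [0.5, -0.5, -6.0]
grip_width: 0.589
grasp_force: 50.0
```

```bash
python3 look.py; python3 d.py .470 .1675 .14 12 0
```

```text
t 26.65 tilt 0.003 F [ 0.46 -0.47 -6.04] tau [ 0.04 -0.03 -0.01] dark [(122, (np.float64(181.0), np.float64(212.0))), (112, (np.float64(180.0), np.float64(252.0)))]
t 26.7 pos [ 0.4658 -0.1726  0.144 ] q [-0.58 -0.02  2.01 -0.    1.16  1.33] F [ 0.39 -0.07 -4.74]
trans mm [-111.3 -321.4    4.4] turn [ -0.06   0.18 -31.81]
```

View pics/look.png

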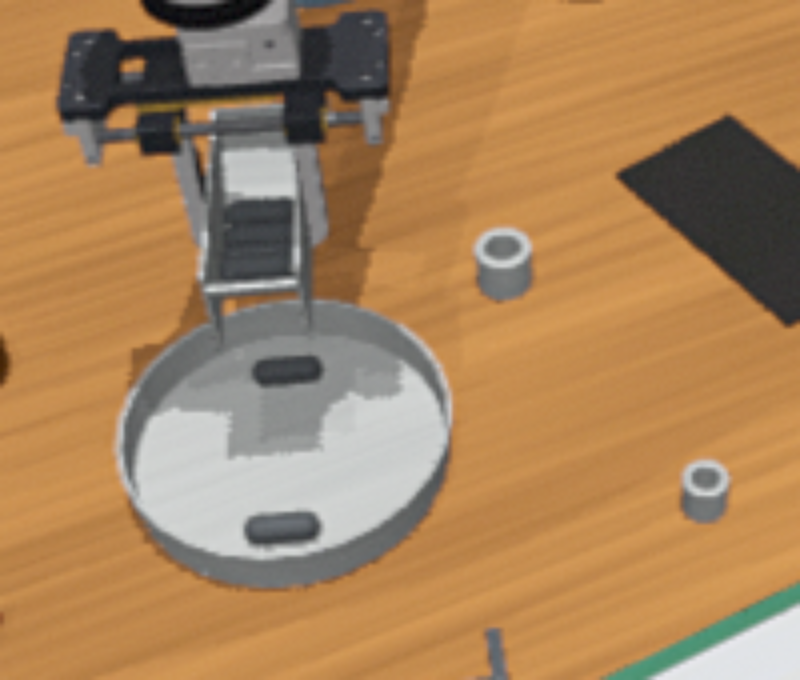

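Request:
{"api": "send_rows", "payload": {"plan": [{"translation": [-3, -9, 0], "turn": [0, 0, -1], "grip": 0.7}, {"translation": [-9, -27, 0], "turn": [0, 0, -3], "grip": 0.7}, {"translation": [-18, -52, 0], "turn": [0, 0, -5], "grip": 0.7}, {"translation": [-27, -79, 0], "turn": [0, 0, -8], "grip": 0.7}, {"translation": [-37, -107, 0], "turn": [0, 0, -11], "grip": 0.7}, {"translation": [-46, -134, 0], "turn": [0, 0, -14], "grip": 0.7}, {"translation": [-56, -161, 0], "turn": [0, 0, -17], "grip": 0.7}, {"translation": [-65, -188, 0], "turn": [0, 0, -19], "grip": 0.7}]}}

```text
time: 27.5
eef_pos: [0.4682, 0.028, 0.1442]
tcp_rot: [-0.0, 1.0, -0.006, -0.001]
ft_force: [0.8, -0.0, -6.0]
grip_width: 0.582
grasp_force: 50.0
```

```bash
python3 d.py .470 .1675 .14 12 0
```

```text
t 27.5 pos [0.4682 0.028  0.1442] q [-0.18 -0.09  2.08  0.    1.16  1.4 ] F [ 0.82 -0.01 -6.02]
trans mm [   0.2 -139.5    4.3] turn [ -0.06   0.13 -12.65]
```

Request:
{"api": "send_rows", "payload": {"plan": [{"translation": [0, -26, 0], "turn": [0, 0, -2.5], "grip": 0.7}, {"translation": [0, -52, 0], "turn": [0, 0, -5], "grip": 0.7}, {"translation": [0, -78, 0], "turn": [0, 0, -7.5], "grip": 0.7}, {"translation": [0, -102, 2], "turn": [0, 0, -9.5], "grip": 0.7}, {"translation": [0, -120, 3], "turn": [0, 0, -11], "grip": 0.7}, {"translation": [0, -132, 4], "turn": [0, 0.1, -12], "grip": 0.7}, {"translation": [0, -138, 4], "turn": [0, 0.1, -12.5], "grip": 0.7}, {"translation": [0, -138, 4], "turn": [0, 0.1, -12.5], "grip": 0.7}]}}

```text
time: 28.3
eef_pos: [0.4703, 0.1646, 0.1403]
tcp_rot: [-0.0, 0.995, 0.102, -0.0]
ft_force: [-1.3, -0.5, -5.5]
grip_width: 0.579
grasp_force: 50.0
```

```bash
python3 d.py .470 .1675 .041 12 0
```

```text
t 28.3 pos [0.4703 0.1646 0.1403] q [ 0.11 -0.01  2.01  0.    1.15  1.47] F [-1.35 -0.47 -5.47]
trans mm [ 0.3 -2.9 99.3] turn [-0.04  0.01 -0.25]
```

Request:
{"api": "send_rows", "payload": {"plan": [{"translation": [0, -2, 10], "turn": [0, 0, 0], "grip": 0.7}, {"translation": [0, -2, 28], "turn": [0, 0, 0], "grip": 0.7}, {"translation": [0, -2, 48], "turn": [0, 0, 0], "grip": 0.7}, {"translation": [0, -2, 66], "turn": [0, 0, 0], "grip": 0.7}, {"translation": [0, -2, 80], "turn": [0, 0, 0], "grip": 0.7}, {"translation": [0, -2, 90], "turn": [0, 0, 0], "grip": 0.7}, {"translation": [0, -2, 96], "turn": [0, 0, 0], "grip": 0.7}, {"translation": [0, -2, 96], "turn": [0, 0, 0], "grip": 0.7}]}}

```text
time: 29.1
eef_pos: [0.4698, 0.166, 0.0437]
tcp_rot: [-0.0, 0.995, 0.102, -0.001]
ft_force: [-0.1, 0.8, -5.5]
grip_width: 0.583
grasp_force: 50.0
```

Request:
{"api": "send_rows", "payload": {"plan": [{"translation": [0, 0, 1], "turn": [0, 0, 0], "grip": 0.7}, {"translation": [0, 0, 2], "turn": [0, 0, 0], "grip": 0.7}, {"translation": [0, 0, 3], "turn": [0, 0, 0], "grip": 0.7}, {"translation": [0, 0, 3], "turn": [0, 0, 0], "grip": 0.7}]}}

```text
time: 29.5
eef_pos: [0.4702, 0.1662, 0.0416]
tcp_rot: [-0.0, 0.995, 0.102, 0.0]
ft_force: [0.3, -0.0, -5.9]
grip_width: 0.583
grasp_force: 50.0
```

Request:
{"api": "send_rows", "payload": {"plan": [{"translation": [0, 0, 0.5], "turn": [0, 0, 0], "grip": 0.7}, {"translation": [0, 0, 1], "turn": [0, 0, 0], "grip": 0.7}, {"translation": [0, 0, 1.5], "turn": [0, 0, 0], "grip": 0.7}, {"translation": [0, 0, 1.5], "turn": [0, 0, 0], "grip": 0.7}]}}

```text
time: 29.9
eef_pos: [0.4704, 0.1663, 0.0406]
tcp_rot: [-0.0, 0.995, 0.102, 0.0]
ft_force: [-3.3, -0.7, 3.6]
grip_width: 0.583
grasp_force: 50.0
```

Request:
{"api": "send_rows", "payload": {"plan": [{"translation": [0, 0, 0], "turn": [0, 0, 0], "grip": 0.4}, {"translation": [0, 0, 0], "turn": [0, 0, 0], "grip": 0.35}, {"translation": [0, 0, 0], "turn": [0, 0, 0], "grip": 0.25}, {"translation": [0, 0, 0], "turn": [0, 0, 0], "grip": 0.1}, {"translation": [0, 0, 0], "turn": [0, 0, 0], "grip": 0}, {"translation": [0, 0, 0], "turn": [0, 0, 0], "grip": 0}, {"translation": [0, 0, 0], "turn": [0, 0, 0], "grip": 0}], "grip_force": 10}}

```text
time: 30.6
eef_pos: [0.4701, 0.1662, 0.0399]
tcp_rot: [-0.0, 0.995, 0.102, 0.0]
ft_force: [-0.5, 0.0, 0.0]
grip_width: 0.993
grasp_force: 0.0
```

Request:
{"api": "send_rows", "payload": {"plan": [{"translation": [0, 0, -5], "turn": [0, 0, 0], "grip": 0}, {"translation": [0, 0, -20], "turn": [0, 0, 0], "grip": 0}, {"translation": [0, 0, -45], "turn": [0, 0, 0], "grip": 0}, {"translation": [0, 0, -75], "turn": [0, 0, 0], "grip": 0}, {"translation": [0, 0, -105], "turn": [0, 0, 0], "grip": 0}, {"translation": [0, 0, -125], "turn": [0, 0, 0], "grip": 0}, {"translation": [0, 0, -135], "turn": [0, 0, 0], "grip": 0}, {"translation": [0, 0, -135], "turn": [0, 0, 0], "grip": 0}]}}

```text
time: 31.4
eef_pos: [0.4709, 0.1662, 0.1764]
tcp_rot: [-0.0, 0.995, 0.102, 0.002]
ft_force: [0.5, -0.1, 0.0]
grip_width: 0.997
grasp_force: 0.0
```

Run:
```python
from h import *
cap('wrist','w9.png'); c=cap('scene','s9.png'); print([ray(c,u,v,.015) for u,v in((181,212),(180,252))])
a=cv2.imread('pics/w9.png'); b=cv2.imread('pics/s9.png')
cv2.imwrite('pics/end.png',np.hstack([cv2.resize(a,(400,300)),cv2.resize(b,(400,300))]))
```

```text
[array([ 0.47487773, -0.17987245,  0.015     ]), array([ 0.59395024, -0.22161174,  0.015     ])]
```

View pics/end.png

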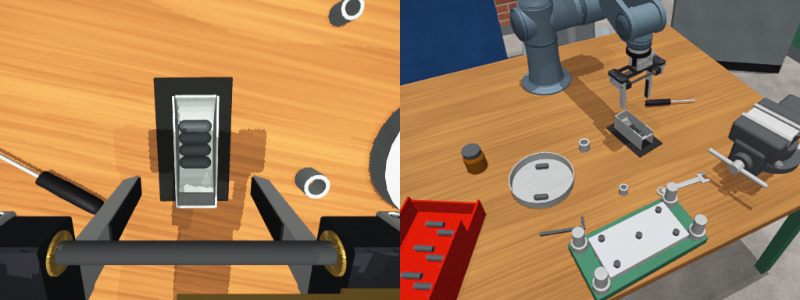

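The tin stands centred on its mat with four pins in it. Two pins lie in the dish, 56 and 70 mm from its axis, and nothing else has moved.

```bash
python3 -c "
from rig import job
print(job.finish_job())"
```

```text
the job is handed in; nothing more can be done
None
```

The job is handed in: two pins lie in the dish, the tin stands level on its mat with the other four inside, and the gripper has let go and lifted clear (final pictures checked; no verdict was returned).

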